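# Mount the holder arm on the spray fixture

## Task

Pick up the aluminium holder arm, lay its hole end on the fixture's locating pin, clear of the stop post, and nudge it gently along the slot until the hole drops over the pin and the arm lies flat on the base plate. Then swing the seated arm about the pin until its long edge rests against the stop post, and let go of it. Feel your way: never press it on the pin or push it against the post harder than about 20 N, and leave the other things on the desk where they are.

Things in the scene. Friction and masses are not known exactly. Their poses are not given: they have to be found in the camera images.
- holder: Holder arm: loose aluminium bar 109 x 34 x 8 mm, about 0.18 kg, flat on the desk right of the fixture. Origin: axis of its 12 mm through hole, at the underside. x along the bar to its tail (bar from x = -17 to +92), y across (long edges at -17 and +17), z up. Carries an upright grip tab and, on the tail, a small steel clip (x = 65 to 87, top 17 mm above the underside).
- holder_tab (a point): Grip point in the holder arm's upright tab: 34 mm from the hole axis towards the tail, on the centre line, 32 mm above the arm's underside; axes as the arm's. The tab is 26 mm long (along x), 12 mm thick (along y: grip across this) and stands from 8 to 49 mm above the underside.
- fixture: Spray fixture: dark steel base plate 120 mm (x) by 130 mm (y), 10 mm thick, fixed to the desk. Origin: centre of its underside; x roughly away from the robot, y to the left, z up. It carries the locating pin (on a slot, left) and the taller stop post (far, right).
- slot_mid (a point): Middle of the slot, on the plate's top face; axes as the fixture's. The rigid steel pin (10 mm diameter, 12 mm tall) stands on the slot's line anywhere from x = -9 to +9 mm; its place is not measured: find it by sight or feel. With tail along the fixture's -y and hole within 10 mm of here, the arm covers the pin and rides on it, 12 mm above the plate, until the hole meets it.
- stop_post: Foot of the stop post on its axis, at plate top; axes as the fixture's. Fixed steel post, 10 mm diameter, 22 mm tall, 40 mm farther (+x) and 60 mm right (-y) of the slot's middle. Swing the seated arm counterclockwise from above (tail towards +x) until its +y long edge touches: post axis then 22 mm from the arm's centre line, 0.16 to 0.45 rad from straight along -y.
- dropper: Bystander, to be left where it is: small bottle with a dropper tip, 29 mm wide, 88 mm tall. Origin: centre of its underside.
- side_cutter: Bystander, to be left where it is: side cutter, 126 mm long. Origin: centre of its underside.
- sanding_stick: Bystander, to be left where it is: flat sanding stick, 130 mm long. Origin: centre of its underside.
- spare_model: Bystander, to be left where it is: small model part, 42 mm long. Origin: centre of its underside.
- brush: Bystander, to be left where it is: paint brush, 152 mm long. Origin: centre of its underside.
- tape: Bystander, to be left where it is: larger tape roll, 84 mm wide. Origin: centre of its underside.
- clip_stick: Bystander, to be left where it is: stick with a clip, 152 mm long. Origin: centre of its underside.

How it is judged:
On the way:
1. the hole has dropped over the pin: the arm lies flat on the base plate with its hole on the slot, still clear of the stop post (z of holder in the frame of slot_mid below 0.002 m and angle between holder's own z axis and vertical below 0.05 rad and y of holder in the frame of slot_mid between -0.003 and 0.003 m and x of holder in the frame of slot_mid between -0.0115 and 0.0115 m and y of stop_post in the frame of holder above 0.025 m), for 0.2 s.
At the end, for the whole second after the job is handed in: The arm is at rest, flat on the base plate (underside within 2 mm of it, tilt under 0.05 rad), its hole over the pin (hole axis within 3 mm of the slot's line and 11.5 mm of its middle), and its +y long edge within 2 mm of touching the stop post (z of holder in the frame of slot_mid below 0.002 m and angle between holder's own z axis and vertical below 0.05 rad and y of holder in the frame of slot_mid between -0.003 and 0.003 m and x of holder in the frame of slot_mid between -0.0115 and 0.0115 m and y of stop_post in the frame of holder between 0.018 and 0.024 m and x of stop_post in the frame of holder between 0.04 and 0.094 m and linear speed of holder below 0.01 m/s).
It fails at once if the holder arm is pressed on the fixture or its pin with more than 25 N while it is not yet down on the plate (hole more than 2 mm above it) (contact force between holder and fixture above 25 N and z of holder in the frame of slot_mid above 0.002 m).
It fails at once if the holder arm is pushed against the stop post with more than 25 N (contact force between holder and stop_post above 25 N).
It fails at once if another thing on the desk is displaced by more than 20 mm (distance of any of dropper, side_cutter, sanding_stick, spare_model, brush, tape, clip_stick from where it was at the start of the episode above 0.02 m).
It also fails if it takes over 72 s, if anything falls off the work surface, if the arm or the gripper's body presses on something with over 40 N, if the wrist force passes 120 N, or if a joint passes its speed limit or range.

## Robot

A 7-joint arm with a two-finger parallel gripper is mounted at the origin on a cart in front of the work surface, level with it; the furniture and walls round the work are solid. World frame = base frame: x ahead of the robot, y to its left, z up, the work surface at z = 0. Lengths are in m, angles in rad, forces in N, time in s.
With the tool pointing down it reaches from about 0.4 to 0.85 m from the base axis. Payload 4.5 kg.
Tool frame: the origin (TCP) lies at the very end of the fingers, on their centre line; the grasp point (between the pads) lies 19 mm behind it (tcp_to_grasp is the z of the grasp point in the tool frame, in m); z points along the fingers, y is the line along which they close (so a half turn about z gives the same grasp; the last joint's range is limited). The gripper opens to 88 mm and grips with 3 to 60 N. Pads are 18 mm wide; open, the fingers measure 123 mm over their backs; the gripper's body (75 mm by 187 mm) begins 45 mm behind the grasp point.
Start: joints at [-1.112, 0.689, -0.195, 1.565, 0.157, 0.902, -0.215], TCP at [0.258, 0.569, 0.239] pointing down, gripper open.
Joint ranges: [-3.01, 3.01], [-0.46, 2.08], [-1.47, 1.51], [0.13, 2.56], [-1, 4.14], [0.04, 2.09], [-2.66, 2.66]. Speed limits (rad/s): [2.57, 2.57, 3.14, 3.14, 3.14, 3.14, 3.14].

## Interface

Orientations are given as a unit quaternion [x, y, z, w].
In Python, from plant import * gives the robot as it stands. The module is installed in compiled form; this text tells all that it offers.
- The arm moves only by the shell command python3 -m jog 'ROWS' [OPENING] [FORCE]. ROWS is JSON, a list that holds one entry, the list of rows, each a list of 6 numbers: the shift along the tool's x, y, z in m, then the turn, a rotation vector about the tool's x, y, z in rad. In form: [[[dx, dy, dz, ax, ay, az], ...]]. A call has 1 to 12 rows; each row shifts and turns the commanded pose from where the row before left it, along the tool's axes as they then stand; what a row does not reach is not made up. A row lasts 1/8 s, in which the tool goes at most 62.5 mm and 10.7 degrees, less where a joint would pass 70% of its speed; a pose out of reach is approached as far as the arm can. A call with a gripper value outside its range is refused whole. OPENING is the finger opening in m, from 0 to 0.0881, set as the call begins (- or left out, the last holds). The fingers move at their own pace and stop on an object; FORCE is the grip in N (left out, the last holds). Time passes only in rows, so rows that do not move let the fingers close. It gives the time, the measured TCP pose, the force, the opening and the grip force at its end, in the units of the state.
- get_state(): the state, without advancing time (a new reading comes with each control period).
- snapshot(name): name is "scene" or "side" or "wrist"; returns a dict with "frame" (384x512x3 uint8, red, green, blue), "mtx" (3x3 intrinsics, pixels), "D" ([k1, k2, p1, p2, k3] as OpenCV has them; the pictures are not rectified), "xyz" and "orientation" of the camera in the world; the wrist camera has in their place "mount" (4x4, takes a point from camera to tool coordinates, whose origin is the TCP and whose axes are the flange's). Camera axes: x right, y down, z forward; pixel columns grow to the right and rows downward; lengths in m; the calibration is good to about 2 mm. A picture is of the moment at which its call begins: read the wrist's pose just before it. There is no depth.
- finish_job(): hands the job in; it is judged then, once.
The state is a dict: "clock": time; "q": joint angles; "qd": joint speeds; "joint_torque": joint torques, N m; "tool_pos": TCP position; "eef_rot": TCP orientation; "contact_force": force on the tool from outside, world axes, zero at the start; "moment": the same for the moment, N m; "opening": opening from 0.0 (shut) to 1.0 (fully open); "finger_force": force on a finger pad.
Only numpy, scipy, OpenCV 4.12 (cv2) and the standard library are available. Lean on these libraries where they do the work, as an engineer would, in place of code of your own. Each camera call takes 0.05 s, during which the arm holds its last target. There are 200 camera calls.

## Working session

There is one attempt and no reset: what is moved stays moved. The work goes in short steps, Python scripts to look and compute and a shell command to move; the robot and the scene stay as the last step left them, time stands still between calls to the robot, and variables do not carry over. Pictures are saved under pics/ and viewed, at most 10 in all, crops included, and the job is handed in when it is done.

```bash
mkdir -p pics; cat > h.py <<'E'
from plant import *
import numpy as np, cv2
from scipy.spatial.transform import Rotation as R
def cam(s,st=None):
    if 'mount' in s:
        T=np.eye(4);T[:3,:3]=R.from_quat(st['eef_rot']).as_matrix();T[:3,3]=st['tool_pos'];return T@np.array(s['mount'])
    T=np.eye(4)
    o=np.array(s['orientation']); T[:3,:3]=R.from_quat(o).as_matrix() if o.size==4 else o.reshape(3,3)
    T[:3,3]=s['xyz'];return T
def ray(s,T,uv,z):
    p=cv2.undistortPoints(np.array([[uv]],float),np.array(s['mtx']),np.array(s['D']))[0,0]
    d=T[:3,:3]@np.array([p[0],p[1],1]);o=T[:3,3];return o+d*(z-o[2])/d[2]
def proj(s,T,P):
    Ti=np.linalg.inv(T);P=np.atleast_2d(P)
    return cv2.projectPoints(P,cv2.Rodrigues(Ti[:3,:3])[0],Ti[:3,3],np.array(s['mtx']),np.array(s['D']))[0][:,0]
E
python3 - <<'E'
from h import *
import pickle
st=get_state();print(st)
for n in('scene','side','wrist'):
    s=snapshot(n);pickle.dump((s,st),open(n+'.pkl','wb'));T=cam(s,st);print(n,T.round(3).tolist(),np.array(s['mtx']).round(0).tolist())
    cv2.imwrite(f'pics/{n}0.png',cv2.resize(s['frame'][:,:,::-1],(800,600),interpolation=cv2.INTER_CUBIC))
E
```

```text
{'clock': 0.0, 'q': array([-1.11221739,  0.68996892, -0.19450124,  1.56635183,  0.15730621,
        0.90249613, -0.21508752]), 'qd': array([ 1.35157278e-04, -1.72927602e-04,  9.97595696e-04, -3.65312952e-04,
       -1.19553276e-03,  7.23814057e-04, -9.89298307e-05]), 'joint_torque': array([-4.43643739e-04, -5.27554500e+01, -1.26628183e+00, -1.53425664e+01,
       -5.25089842e-02,  6.69407294e-03,  1.65376450e-04]), 'tool_pos': array([0.25736603, 0.56885257, 0.23791703]), 'eef_rot': array([ 2.10751293e-01,  9.77539285e-01, -9.08433920e-04, -1.20370470e-04]), 'contact_force': array([ 0.09199276, -0.64486171, -0.24153362]), 'moment': array([ 0.01160326,  0.03905448, -0.00551148]), 'finger_force': 0.0, 'opening': 1.0034875397265364}
scene [[-0.91, -0.323, 0.259, 0.271], [-0.414, 0.703, -0.578, 0.56], [0.005, -0.633, -0.774, 0.742], [0.0, 0.0, 0.0, 1.0]] [[355.0, 0.0, 253.0], [0.0, 355.0, 189.0], [0.0, 0.0, 1.0]]
side [[-0.93, -0.232, 0.284, 0.216], [-0.366, 0.557, -0.746, 0.832], [0.015, -0.798, -0.603, 0.681], [0.0, 0.0, 0.0, 1.0]] [[436.0, 0.0, 258.0], [0.0, 436.0, 190.0], [0.0, 0.0, 1.0]]
wrist [[0.412, 0.871, 0.267, 0.189], [0.911, -0.393, -0.122, 0.6], [-0.001, 0.293, -0.956, 0.383], [0.0, 0.0, 0.0, 1.0]] [[269.0, 0.0, 253.0], [0.0, 269.0, 196.0], [0.0, 0.0, 1.0]]
```

View pics/scene0.png

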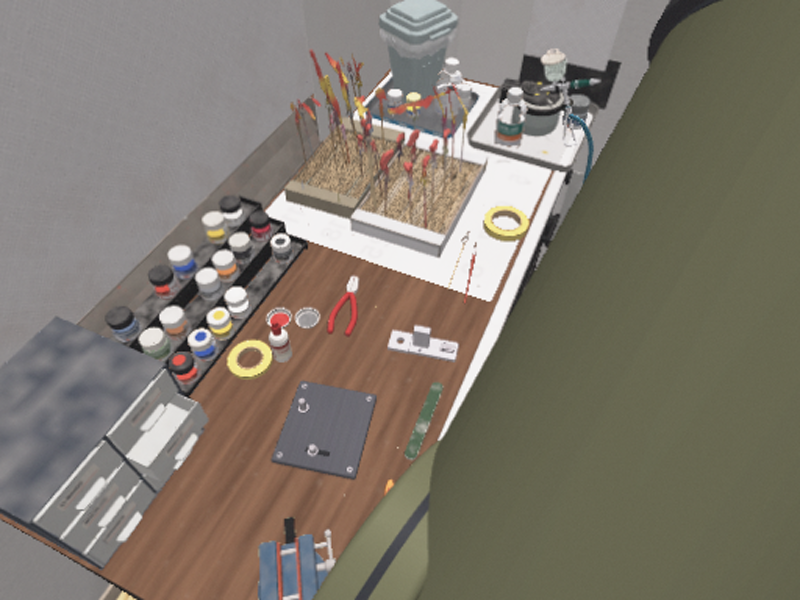

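View pics/side0.png

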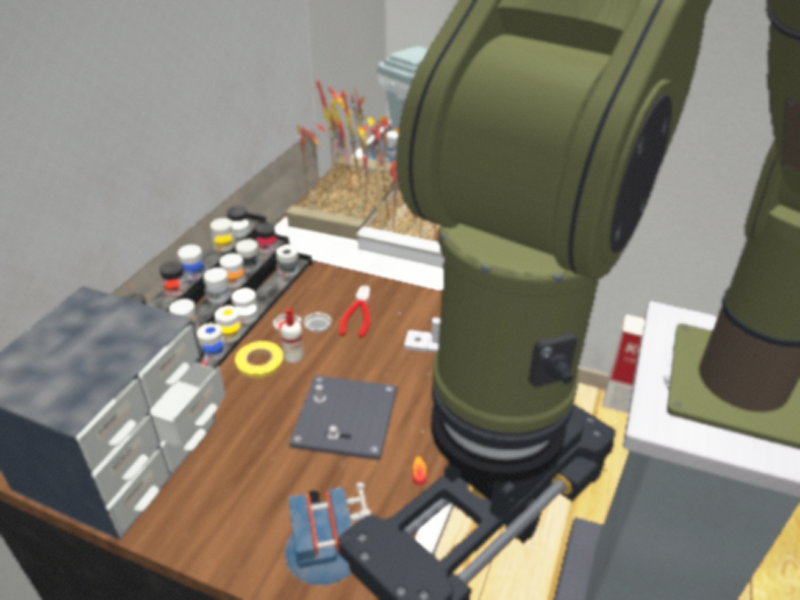

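The scene picture (800 px scale) shows the fixture with corners at (303,381), (376,394), (355,476) and (273,462). The pin is at (312,450), with the open slot to its right, and the post is at (303,404). The holder's hole is at (400,340) and its clip at (448,348). The side view agrees, but the robot hides part of the holder.

```bash
python3 - <<'E'
from h import *
import pickle
s,st=pickle.load(open('scene.pkl','rb'));T=cam(s)
k=1/1.5625
def p(n,u,v,z):print(n,ray(s,T,(u*k,v*k),z).round(4))
for i,c in enumerate([(303,381),(376,394),(355,476),(273,462)]):p('fix',*c,.01)
p('pinbase',312,455,.01);p('slot',330,454,.01);p('posttop',303,400,.032);p('postfoot',303,411,.01)
p('hole',400,340,.008);p('tabtop',421,328,.049);p('clip',448,348,.017)
for c in[(391,331),(459,344),(457,359),(388,350)]:p('hc',*c,.008)
f=s['frame'][:,:,::-1]
a=cv2.resize(f[195:245,235:305],None,fx=8,fy=8,interpolation=cv2.INTER_CUBIC)
b=cv2.resize(f[235:310,170:245],None,fx=7,fy=7,interpolation=cv2.INTER_CUBIC)
c=np.zeros((600,800,3),np.uint8);a=cv2.resize(a,(400,286));b=cv2.resize(b,(400,400));c[:286,:400]=a;c[:400,400:]=b
cv2.imwrite('pics/crop1.png',c[:400])
E
```

```text
fix [0.5728 0.2231 0.01  ]
fix [0.4629 0.1973 0.01  ]
fix [0.4348 0.3206 0.01  ]
fix [0.5453 0.3494 0.01  ]
pinbase [0.502  0.3189 0.01  ]
slot [0.4802 0.3074 0.01  ]
posttop [0.5478 0.2602 0.032 ]
postfoot [0.5473 0.2664 0.01  ]
hole [0.4708 0.0924 0.008 ]
tabtop [0.4394 0.0845 0.049 ]
clip [0.3938 0.0806 0.017 ]
hc [0.4913 0.0823 0.008 ]
hc [0.3821 0.0601 0.008 ]
hc [0.3752 0.088  0.008 ]
hc [0.4802 0.1178 0.008 ]
```

View pics/crop1.png

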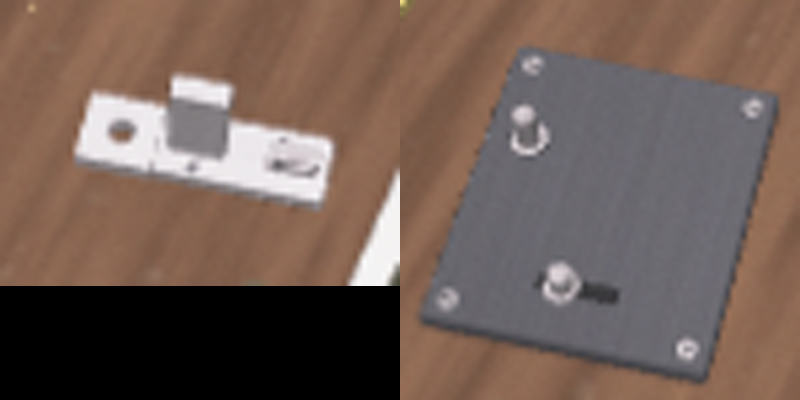

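The crop shows the holder's hole at (122,130) and its bar corners. On the fixture, the pin has a washer at (560,287), the slot runs from (535,283) to (618,296), and the post foot is at (528,138). Next I'll fit the models to these points.

```bash
cat >> h.py <<'E'
from scipy.optimize import least_squares
def fit(s,T,uv,P,x0):
    P=np.array(P,float);uv=np.array(uv,float)
    def W(x):
        c,n=np.cos(x[2]),np.sin(x[2]);return np.c_[x[0]+c*P[:,0]-n*P[:,1],x[1]+n*P[:,0]+c*P[:,1],P[:,2]]
    r=least_squares(lambda x:(proj(s,T,W(x))-uv).ravel(),x0,loss='soft_l1')
    return r.x,(proj(s,T,W(r.x))-uv).round(1).tolist()
def tow(x,p): # local->world
    c,n=np.cos(x[2]),np.sin(x[2]);return np.array([x[0]+c*p[0]-n*p[1],x[1]+n*p[0]+c*p[1]])
def tol(x,p):
    c,n=np.cos(x[2]),np.sin(x[2]);d=np.array(p[:2])-x[:2];return np.array([c*d[0]+n*d[1],-n*d[0]+c*d[1]])
E
python3 - <<'E'
from h import *
import pickle
s,st=pickle.load(open('scene.pkl','rb'));T=cam(s)
B=lambda u,v:((u-400+.5)/5.333+169.5,(v+.5)/5.333+234.5)
A=lambda u,v:((u+.5)/5.714+234.5,(v+.5)/5.714+194.5)
fx,r=fit(s,T,[B(522,47),B(777,95),B(705,374),B(422,315)],[(.06,-.065,.01),(-.06,-.065,.01),(-.06,.065,.01),(.06,.065,.01)],[.504,.273,.235]);print('fix',fx.round(4),r)
for n,q,z in[('post foot',B(528,138),.01),('post top',B(523,112),.032),('slotL',B(535,283),.01),('slotR',B(618,296),.01),('pin base',B(560,287),.01),('pin top',B(561,268),.022)]:
    w=ray(s,T,q,z);print(n,w.round(4),tol(fx,w).round(4))
P=[(-.017,17e-3,.008),(-.017,-.017,.008),(.092,.017,.008),(.092,-.017,.008),(0,0,.008),(.021,-.006,.049),(.047,-.006,.049)]
for sg in(0,):
    # tail towards -x: y axis of arm = towards -y world
    hx,r=fit(s,T,[A(92,93),A(78,157),A(333,140),A(322,203),A(122,130),A(172,76),A(233,85)],[(p[0],p[1],p[2]) if i<5 else (p[0],-p[1],p[2]) for i,p in enumerate(P)],[.47,.092,-2.9]);print('holder',hx.round(4),r)
tab=tow(hx,(.034,0));print('tab',tab)
st=get_state();print(R.from_quat(st['eef_rot']).as_matrix().round(3).tolist())
E
```

```text
fix [0.5065 0.2717 0.2165] [[-0.4, -1.2], [1.1, -0.8], [0.4, 0.8], [-1.0, 0.4]]
post foot [0.5513 0.2611 0.01  ] [ 0.0414 -0.02  ]
post top [0.5509 0.2605 0.032 ] [ 0.0409 -0.0205]
slotL [0.5154 0.3162 0.01  ] [0.0182 0.0416]
slotR [0.4821 0.3072 0.01  ] [-0.0162  0.0399]
pin base [0.5053 0.3135 0.01  ] [0.0078 0.0411]
pin top [0.5051 0.3105 0.022 ] [0.0069 0.0381]
holder [ 0.4714  0.0927 -2.9373] [[-0.0, 0.2], [-0.7, -0.2], [0.3, -0.1], [0.1, 0.1], [-0.2, 0.3], [0.2, -0.3], [0.2, 0.0]]
tab [0.43809897 0.08581099]
[[-0.911, 0.412, -0.0], [0.412, 0.911, -0.001], [-0.0, -0.001, -1.0]]
```

```bash
python3 -m jog '[[[-0.036,-0.037,0,0,0,0],[-0.036,-0.037,0,0,0,0],[-0.036,-0.037,0,0,0,0],[-0.036,-0.037,0,0,0,0],[-0.036,-0.037,0,0,0,0],[-0.036,-0.037,0,0,0,0],[-0.036,-0.037,0,0,0,0],[-0.036,-0.037,0,0,0,0],[-0.036,-0.037,0,0,0,0],[-0.036,-0.037,0,0,0,0]]]'
python3 -m jog '[[[0,0,0.005,0,0,0.18],[0,0,0.005,0,0,0.18],[0,0,0.005,0,0,0.18],[0,0,0.005,0,0,0.18],[0,0,0.005,0,0,0.18],[0,0,0.005,0,0,0.18],[0,0,0.005,0,0,0.18]]]'
python3 -m jog '[[[0,0,0.005,0,0,0.18],[0,0,0.005,0,0,0.18],[0,0,0.005,0,0,0.18],[0,0,0.005,0,0,0.18],[0,0,0.005,0,0,0.18],[0,0,0.005,0,0,0.18],[0,0,0.005,0,0,0.173],[0,0,0,0,0,0],[0,0,0,0,0,0]]]'
python3 - <<'E'
from h import *
import pickle
st=get_state();s=snapshot('wrist');pickle.dump((s,st),open('w1.pkl','wb'));T=cam(s,st)
print(st['tool_pos'],st['eef_rot'],st['q'],st['clock'],st['contact_force'])
hx=np.array([.4714,.0927,-2.9373]);P=[(-.017,.017,.008),(-.017,-.017,.008),(.092,.017,.008),(.092,-.017,.008),(0,0,.008)]
for p in P:print(proj(s,T,[*tow(hx,p),p[2]]).round(1))
cv2.imwrite('pics/w1.png',cv2.resize(s['frame'][:,:,::-1],(800,600),interpolation=cv2.INTER_CUBIC))
E
```

```text
clock: 1.4
tool_pos: [0.4335, 0.0825, 0.2387]
eef_rot: [0.211, 0.978, 0.0, 0.0]
contact_force: [1.1, 0.4, 0.4]
opening: 1.002
finger_force: 0.0
clock: 2.28
tool_pos: [0.433, 0.0841, 0.2035]
eef_rot: [0.748, 0.664, -0.0, -0.0]
contact_force: [-0.3, -1.0, 0.8]
opening: 1.005
finger_force: 0.0
clock: 3.4
tool_pos: [0.4331, 0.0841, 0.1688]
eef_rot: [0.995, 0.103, -0.0, -0.0]
contact_force: [-0.1, -0.6, -0.0]
opening: 0.998
finger_force: 0.0
[0.43311622 0.08409842 0.16877257] [ 9.94654581e-01  1.03258216e-01 -2.16727741e-06 -7.31860630e-05] [-0.55044097  0.62975775  0.40747561  2.19096453 -0.59723707  0.42825324
 -1.02468468] 3.4 [-0.08514899 -0.61410699 -0.03596969]
[[268.1 132.5]]
[[237.4 132.4]]
[[266.4 223.5]]
[[238.7 223.4]]
[[252.7 147.9]]
```

View pics/w1.png

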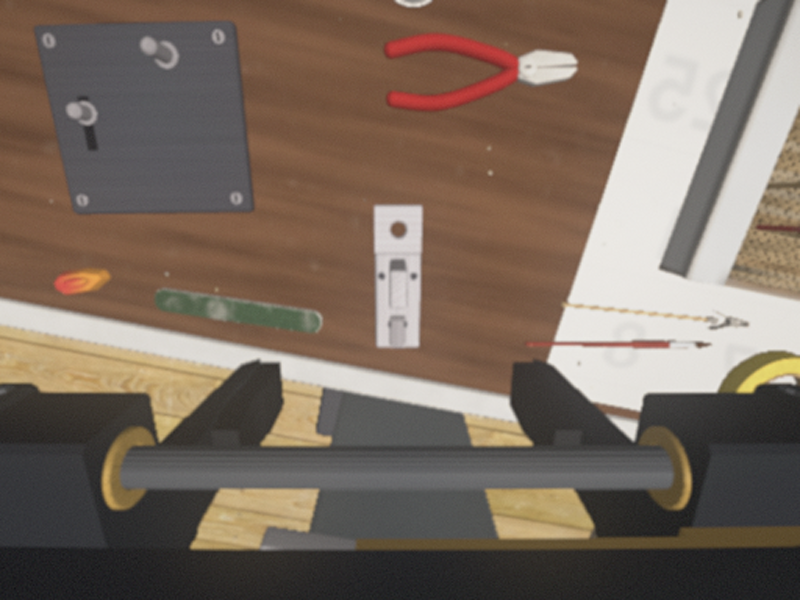

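The wrist view (800 px scale) shows the bar corners at (373,206), (422,206), (420,347) and (377,347), with the hole at (398,229). Fixture corners are at (37,28), (234,22), (252,211) and (73,213), the pin foot at (88,115), the post foot at (165,55) and the slot from (83,96) to (93,150). The sanding stick's end at (320,320) means a reduced finger opening is wise.

```bash
python3 - <<'E'
from h import *
import pickle
s,st=pickle.load(open('w1.pkl','rb'));T=cam(s,st)
k=lambda u,v:((u+.5)*.64-.5,(v+.5)*.64-.5)
hx,r=fit(s,T,[k(373,206),k(422,206),k(377,347),k(420,347),k(398,229)],[(-.017,-.017,.008) ,(-.017,.017,.008),(.092,-.017,.008),(.092,.017,.008),(0,0,.008)],[.4714,.0927,-2.937]);print('holder bad?',hx,r)
hx,r=fit(s,T,[k(422,206),k(373,206),k(420,347),k(377,347),k(398,229)],[(-.017,-.017,.008) ,(-.017,.017,.008),(.092,-.017,.008),(.092,.017,.008),(0,0,.008)],[.4714,.0927,-2.937]);print('holder',hx,r)
print('tab',tow(hx,(.034,0)),'tool x yaw',np.arctan2(*cam({'mount':np.eye(4)},st)[[1,0],0]),'want',hx[2]+np.pi)
fx,r=fit(s,T,[k(37,28),k(234,22),k(252,211),k(73,213)],[(.06,.065,.01),(.06,-.065,.01),(-.06,-.065,.01),(-.06,.065,.01)],[.5065,.2717,.2165]);print('fix',fx,r)
for n,q,z in[('post foot',k(165,55),.01),('slotL',k(83,96),.01),('slotR',k(93,150),.01),('pin base',k(88,115),.01),('pin top',k(75,109),.022)]:
    w=ray(s,T,q,z);print(n,w.round(4),tol(fx,w).round(4))
E
```

```text
holder bad? [ 0.47316197  0.09114001 -2.92757284] [[0.4, -0.4], [-0.3, -0.6], [-0.1, 0.6], [0.1, 0.4], [-0.1, 0.2]]
holder [ 0.47317175  0.09098122 -2.93465136] [[-30.7, -0.5], [31.4, -0.5], [-28.0, 0.5], [27.2, 0.5], [-0.0, 0.2]]
tab [0.43989717 0.08399533] tool x yaw 0.20688519190040938 want 0.20694129680383755
fix [0.50760139 0.26987308 0.21027745] [[-3.0, -2.1], [0.4, -0.5], [0.8, 2.4], [-0.1, 1.9]]
post foot [0.5519 0.2611 0.01  ] [ 0.0415 -0.0178]
slotL [0.5167 0.3136 0.01  ] [0.018  0.0408]
slotR [0.4836 0.3067 0.01  ] [-0.0157  0.0411]
pin base [0.5055 0.3102 0.01  ] [0.0064 0.0399]
pin top [0.5076 0.3102 0.022 ] [0.0084 0.0395]
```

```bash
python3 -m jog '[[[0.0063,0.001,0.025,0,0,-0.007],[0,0,0.03,0,0,0],[0,0,0.03,0,0,0],[0,0,0.03,0,0,0],[0,0,0.02,0,0,0],[0,0,0.012,0,0,0],[0,0,0.008,0,0,0],[0,0,0,0,0,0],[0,0,0,0,0,0]]]' 0.045
python3 -m jog '[[[0,0,0,0,0,0],[0,0,0,0,0,0],[0,0,0,0,0,0],[0,0,0,0,0,0],[0,0,0,0,0,0],[0,0,0,0,0,0],[0,0,0,0,0,0],[0,0,0,0,0,0]]]' 0 40
```

```text
clock: 4.58
tool_pos: [0.4447, 0.0854, 0.0183]
eef_rot: [0.995, 0.104, -0.004, 0.0]
contact_force: [0.6, -0.0, 0.5]
opening: 0.511
finger_force: 0.0
clock: 5.58
tool_pos: [0.4445, 0.0854, 0.0179]
eef_rot: [0.994, 0.105, -0.005, 0.0]
contact_force: [-0.2, 0.3, 2.1]
opening: 0.132
finger_force: 40.0
```

```bash
python3 -m jog '[[[0,0,-0.005,0,0,0],[0,0,-0.01,0,0,0],[0,0,-0.015,0,0,0],[0,0,-0.02,0,0,0],[0,0,-0.02,0,0,0],[0,0,-0.02,0,0,0],[0,0,0,0,0,0],[0,0,0,0,0,0],[0,0,0,0,0,0],[0,0,0,0,0,0]]]'
python3 - <<'E'
from h import *
st=get_state();print(st['tool_pos'],R.from_quat(st['eef_rot']).as_matrix().round(4).tolist(),st['q'].round(2))
E
```

```text
clock: 6.82
tool_pos: [0.4451, 0.0853, 0.1074]
eef_rot: [0.994, 0.105, -0.005, 0.0]
contact_force: [0.2, 0.3, -1.6]
opening: 0.132
finger_force: 40.0
[0.44512075 0.08529521 0.10738801] [[0.9779, 0.2089, -0.0107], [0.2089, -0.9779, -0.0019], [-0.0108, -0.0004, -0.9999]] [-0.52  0.77  0.39  2.19 -0.88  0.35 -0.75]
```

```bash
python3 -m jog '[[[0.0123,-0.0225,-0.0015,0,0,0],[0.0123,-0.0225,-0.0015,0,0,0],[0.0123,-0.0225,-0.0015,0,0,0],[0.0123,-0.0225,-0.0015,0,0,0],[0.0123,-0.0225,-0.0015,0,0,0],[0.0123,-0.0225,-0.0015,0,0,0],[0.0123,-0.0225,-0.0015,0,0,0],[0.0123,-0.0225,-0.0015,0,0,0]]]'
python3 -m jog '[[[0,0,0,-0.0019,0,-0.175],[0,0,0,-0.0019,0,-0.175],[0,0,0,-0.0019,0,-0.175],[0,0,0,-0.0019,0,-0.175],[0,0,0,-0.0019,0,-0.175],[0,0,0,-0.0019,0,-0.175],[0,0,0,-0.0019,0,-0.175],[0,0,0,-0.0019,0,-0.175],[0,0,0,-0.0019,0,-0.175],[0,0,0,0,0,0],[0,0,0,0,0,0],[0,0,0,0,0,0]]]'
python3 - <<'E'
from h import *
import pickle
st=get_state();s=snapshot('wrist');pickle.dump((s,st),open('w2.pkl','wb'));T=cam(s,st)
M=R.from_quat(st['eef_rot']).as_matrix()
print(st['tool_pos'],M.round(4).tolist(),st['q'].round(2),st['contact_force'].round(1))
print('hole pred',proj(s,T,st['tool_pos']+.0293*M[:,0]+np.array([0,0,-.010])).round(1)/.64)
cv2.imwrite('pics/w2.png',cv2.resize(s['frame'][:,:,::-1],(800,600),interpolation=cv2.INTER_CUBIC))
E
```

```text
clock: 7.82
tool_pos: [0.5038, 0.2827, 0.1184]
eef_rot: [0.994, 0.105, -0.006, 0.001]
contact_force: [-0.2, 0.9, -2.6]
opening: 0.131
finger_force: 40.0
clock: 9.32
tool_pos: [0.504, 0.282, 0.1188]
eef_rot: [0.628, 0.778, -0.003, 0.004]
contact_force: [0.8, 0.5, -2.0]
opening: 0.133
finger_force: 40.0
[0.50396514 0.28202143 0.11878836] [[-0.2119, 0.9773, 0.0031], [0.9772, 0.2119, -0.0105], [-0.0109, 0.0008, -0.9999]] [-0.72  0.81  0.21  1.82 -0.28  0.54 -0.12] [ 0.8  0.5 -2. ]
hole pred [[394.84375 302.5    ]]
```

View pics/w2.png

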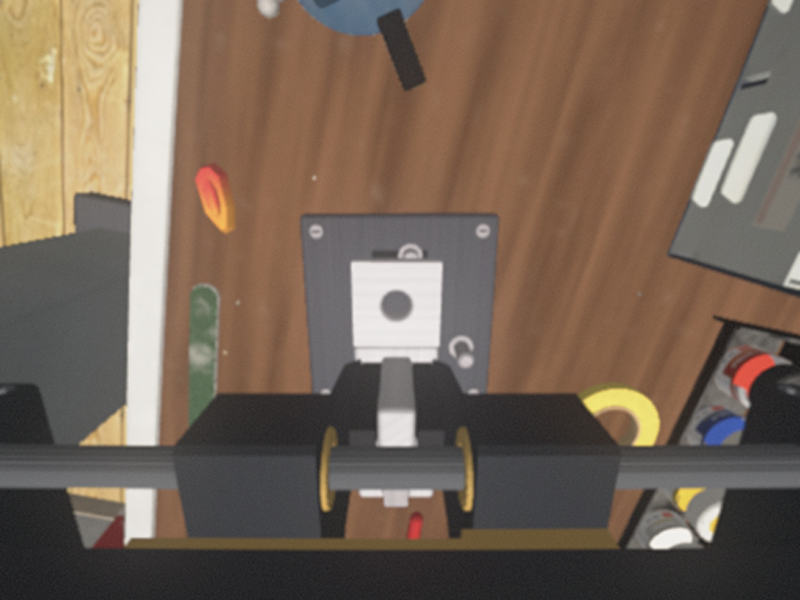

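The wrist view shows the hole at (397,305) and the bar's end corners at (351,261) and (441,262). The washer at the pin foot is half visible at (410,252), with the slot's left end at (372,255). The post foot is at (460,347), and the plate's far edge runs from (302,216) to (498,216).

```bash
python3 - <<'E'
from h import *
import pickle
s,st=pickle.load(open('w2.pkl','rb'));T=cam(s,st)
k=lambda u,v:((u+.5)*.64-.5,(v+.5)*.64-.5)
zt=st['tool_pos'][2]-.010
hx,r=fit(s,T,[k(351,261),k(441,262),k(397,305)],[(-.017,-.017,zt),(-.017,.017,zt),(0,0,zt)],[.4975,.3106,-1.355])
print('holder',hx,r,'z',zt)
fx,r=fit(s,T,[k(302,216),k(498,216),k(460,347),k(410,253)],[(-.06,.065,.01),(.06,.065,.01),(.04,-.02,.01),(.0065,.04,.01)],[.507,.27,.214]);print('fix',fx,r)
for n,q,z in[('cornL',k(302,216),.01),('cornR',k(498,216),.01),('post foot',k(460,347),.01),('post top',k(467,355),.032),('slotL',k(372,255),.01),('pin base',k(410,253),.01)]:
    w=ray(s,T,q,z);print(n,w.round(4),tol(fx,w).round(4))
mid=tow(fx,(0,.04));print('mid',mid,'hole in slot frame',tol(np.r_[mid,fx[2]],hx[:2]),'yaw rel',hx[2]-fx[2]+np.pi/2)
M=R.from_quat(st['eef_rot']).as_matrix();print('hole in tool',M[:2,:2].T@(hx[:2]-st['tool_pos'][:2]))
E
```

```text
holder [ 0.49836467  0.30996653 -1.36117477] [[-0.1, 0.2], [0.6, -0.2], [-0.5, 0.0]] z 0.1087883602142864
fix [0.50877886 0.27104821 0.21446905] [[-2.7, -0.6], [1.6, -0.7], [0.2, 0.4], [-0.1, 2.4]]
cornL [0.4388 0.3218 0.01  ] [-0.0575  0.0645]
cornR [0.5523 0.3464 0.01  ] [0.0585 0.0644]
post foot [0.5518 0.2604 0.01  ] [ 0.0398 -0.0196]
post top [0.5517 0.2647 0.032 ] [ 0.0406 -0.0154]
slotL [0.4839 0.3077 0.01  ] [-0.0165  0.0411]
pin base [0.5062 0.3138 0.01  ] [0.0066 0.0423]
mid [0.50026572 0.31013179] hole in slot frame [-0.00189267  0.00024312] yaw rel -0.00484750079842633
hole in tool [0.02849552 0.00044971]
```

```bash
python3 -m jog '[[[0.001,0,0.012,0,0,0],[0,0,0.012,0,0,0],[0,0,0.012,0,0,0],[0,0,0.012,0,0,0],[0,0,0.012,0,0,0],[0,0,0.008,0,0,0],[0,0,0.004,0,0,0],[0,0,0,0,0,0],[0,0,0,0,0,0]]]'
python3 -m jog '[[[0,0,0.001,0,0,0],[0,0,0.001,0,0,0],[0,0,0.001,0,0,0],[0,0,0,0,0,0]]]'
python3 - <<'E'
from h import *
st=get_state();print(st['tool_pos'],R.from_quat(st['eef_rot']).as_matrix().round(4).tolist(),st['contact_force'],st['moment'])
E
```

```text
clock: 10.5
tool_pos: [0.5044, 0.2825, 0.0473]
eef_rot: [0.627, 0.779, -0.003, 0.005]
contact_force: [-0.9, -0.3, -1.8]
opening: 0.131
finger_force: 40.0
clock: 11.0
tool_pos: [0.5041, 0.2823, 0.0439]
eef_rot: [0.627, 0.779, -0.003, 0.004]
contact_force: [0.3, 0.1, -2.2]
opening: 0.132
finger_force: 40.0
[0.5040524  0.28230175 0.04389617] [[-0.2135, 0.9769, 0.0032], [0.9769, 0.2135, -0.0102], [-0.0106, 0.0009, -0.9999]] [ 0.33622083  0.10948792 -2.24848891] [-0.001032    0.05395494  0.00484805]
```

```bash
python3 -m jog '[[[0.0007,0,0.001,0,0,0],[0,0,0.001,0,0,0],[0,0,0,0,0,0]]]' | grep -E "pos|contact"
python3 -m jog '[[[0,0,0.001,0,0,0],[0,0,0,0,0,0]]]'| grep -E "pos|contact"
python3 -m jog '[[[0,0,0.0005,0,0,0],[0,0,0,0,0,0]]]'| grep -E "pos|contact"
```

```text
tool_pos: [0.5039, 0.2829, 0.0418]
contact_force: [0.8, -0.9, -2.4]
tool_pos: [0.5039, 0.2829, 0.0409]
contact_force: [0.1, 0.2, -1.5]
tool_pos: [0.504, 0.2829, 0.0404]
contact_force: [-0.9, -0.7, -1.7]
```

```bash
python3 -m jog '[[[0,0,0.0005,0,0,0],[0,0,0,0,0,0]]]' | grep -E "pos|contact"
python3 -m jog '[[[0,0,0.0005,0,0,0],[0,0,0,0,0,0]]]'| grep -E "pos|contact"
```

```text
tool_pos: [0.504, 0.2829, 0.04]
contact_force: [-0.7, -0.0, -1.6]
tool_pos: [0.504, 0.2829, 0.0398]
contact_force: [-0.4, -0.8, 2.1]
```

```bash
python3 -m jog '[[[0,0,0.0003,0,0,0],[0,0,0,0,0,0]]]' | grep -E "pos|contact"
for i in 1 2; do python3 -m jog '[[[0,0.001,0,0,0,0],[0,0.001,0,0,0,0],[0,0,0,0,0,0]]]'| grep -E "pos|contact"; done
```

```text
tool_pos: [0.5041, 0.2828, 0.0397]
contact_force: [-1.9, -1.1, 6.1]
tool_pos: [0.5044, 0.2827, 0.0396]
contact_force: [-3.6, -2.3, 9.2]
tool_pos: [0.5047, 0.2827, 0.0395]
contact_force: [-6.5, -3.7, 11.0]
```

```bash
python3 -m jog '[[[0,0,-0.0005,0,0,0],[0,0,0,0,0,0],[0,0,0,0,0,0]]]' | grep -E "pos|contact"
python3 -m jog '[[[0,0.001,0,0,0,0],[0,0,0,0,0,0]]]'| grep -E "pos|contact"; python3 - <<'E'
from h import *
st=get_state();M=R.from_quat(st['eef_rot']).as_matrix();print(M.round(4).tolist(),st['moment'])
E
```

```text
tool_pos: [0.5068, 0.2835, 0.0396]
contact_force: [-4.1, -1.2, 6.5]
tool_pos: [0.508, 0.2839, 0.0396]
contact_force: [-3.9, -1.2, 4.8]
[[-0.2138, 0.9769, 0.0016], [0.9768, 0.2138, -0.0104], [-0.0106, -0.0006, -0.9999]] [-0.16920969  0.88158237  0.09962575]
```

```bash
for i in 1 2 3 4; do python3 -m jog '[[[0,0.001,0,0,0,0],[0,0,0,0,0,0]]]'| grep -E "pos|contact"; done
```

```text
tool_pos: [0.5094, 0.2843, 0.0396]
contact_force: [-3.5, -1.3, 3.3]
tool_pos: [0.512, 0.2847, 0.0394]
contact_force: [0.6, -0.7, -2.1]
tool_pos: [0.5123, 0.2847, 0.0395]
contact_force: [0.1, 0.7, -1.9]
tool_pos: [0.5129, 0.2849, 0.0396]
contact_force: [-1.0, 0.0, -1.9]
```

```bash
python3 -m jog '[[[0,-0.0005,0.0007,0,0,0],[0,0,0,0,0,0]]]'| grep -E "pos|contact";  python3 -m jog '[[[0,0,0.0005,0,0,0],[0,0,0,0,0,0]]]'| grep -E "pos|contact"
```

```text
tool_pos: [0.5121, 0.2847, 0.0389]
contact_force: [-0.1, -0.8, -0.9]
tool_pos: [0.5123, 0.2847, 0.0384]
contact_force: [0.0, 0.5, -1.4]
```

```bash
for i in 1 2 3; do python3 -m jog '[[[0,0,0.001,0,0,0],[0,0,0.001,0,0,0],[0,0,0,0,0,0]]]'| grep -E "pos|contact"; done
```

```text
tool_pos: [0.5122, 0.2847, 0.0364]
contact_force: [-0.4, 0.6, -1.2]
tool_pos: [0.5122, 0.2847, 0.0344]
contact_force: [-0.1, 0.6, -2.4]
tool_pos: [0.5122, 0.2846, 0.0324]
contact_force: [0.2, -0.1, -2.6]
```

```bash
python3 -m jog '[[[0,0,0.001,0,0,0],[0,0,0.001,0,0,0],[0,0,0.001,0,0,0],[0,0,0,0,0,0]]]'| grep -E "pos|contact"; for i in 1 2 3; do python3 -m jog '[[[0,0,0.0006,0,0,0],[0,0,0,0,0,0]]]'| grep -E "pos|contact"; done; python3 - <<'E'
from h import *
import pickle
st=get_state();s=snapshot('wrist');pickle.dump((s,st),open('w3.pkl','wb'))
cv2.imwrite('pics/w3.png',cv2.resize(s['frame'][:,:,::-1],(800,600),interpolation=cv2.INTER_CUBIC))
E
```

```text
tool_pos: [0.5123, 0.2846, 0.0294]
contact_force: [0.0, 0.8, -2.3]
tool_pos: [0.5123, 0.2847, 0.0289]
contact_force: [-0.6, -0.2, -1.1]
tool_pos: [0.5123, 0.2846, 0.0282]
contact_force: [-0.0, -0.4, -1.4]
tool_pos: [0.5124, 0.2847, 0.028]
contact_force: [-0.7, -0.7, 2.1]
```

View pics/w3.png

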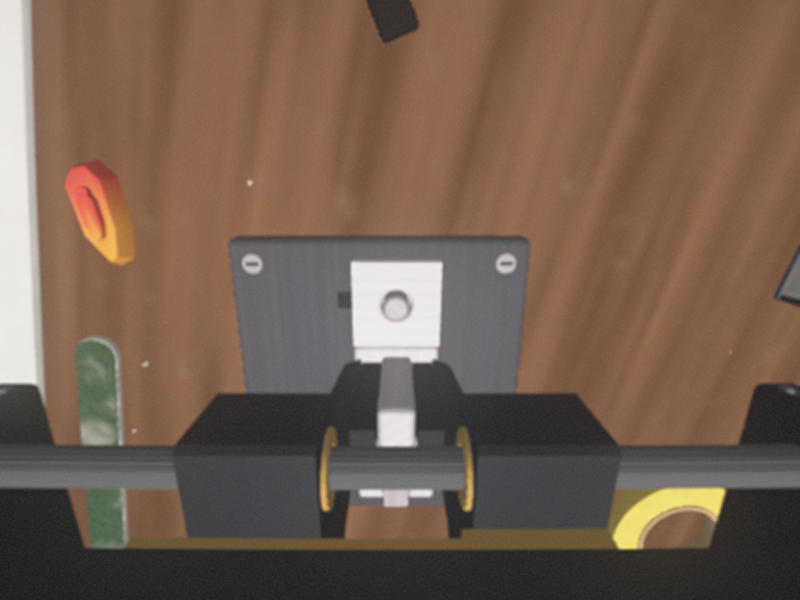

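The wrist view shows the pin standing in the hole at (397,306), with the bar flat on the plate (contact at TCP z 0.028). Next I'll swing about the pin, about 0.185 rad expected.

```bash
python3 -m jog '[[[0,0,0,0,0,0],[0,0,0,0,0,0]]]' | grep -E "pos|contact"
python3 -m jog '[[[0,0.0006,-0.0001,-0.0002,0,-0.02],[0,0.0006,0,-0.0002,0,-0.02],[0,0.0006,0,-0.0002,0,-0.02],[0,0.0006,0,-0.0002,0,-0.02],[0,0.0006,0,-0.0002,0,-0.02],[0,0.0005,0,-0.0002,0,-0.02],[0,0,0,0,0,0]]]' | grep -vE "opening|finger"
cat > m.py <<'E'
from h import *
st=get_state();M=R.from_quat(st['eef_rot']).as_matrix()
print('yaw',round(np.arctan2(M[1,0],M[0,0])-1.7863,4),'pos',st['tool_pos'].round(4),'hole',(st['tool_pos']+.0285*M[:,0])[:2].round(4),'F tool',(M.T@st['contact_force']).round(1),'mom',st['moment'].round(3))
E
python3 m.py
```

```text
tool_pos: [0.5124, 0.2847, 0.028]
contact_force: [-0.3, -0.6, 5.8]
clock: 19.05
tool_pos: [0.5153, 0.2852, 0.028]
eef_rot: [0.579, 0.815, -0.003, 0.004]
contact_force: [-1.6, -0.6, 5.9]
yaw 0.1195 pos [0.5153 0.2852 0.028 ] hole [0.5059 0.3121] F tool [-0.1 -1.7 -5.9] mom [-0.221  0.485 -0.075]
```

```bash
python3 -m jog '[[[0,0.0006,-0.0001,-0.0002,0,-0.02],[0,0.0003,0,-0.0001,0,-0.01],[0,0,0,0,0,0]]]' >/dev/null; python3 m.py
for i in 1 2; do python3 -m jog '[[[0,0.0003,0,-0.0001,0,-0.01],[0,0,0,0,0,0]]]'>/dev/null; python3 m.py;done
```

```text
yaw 0.1494 pos [0.5162 0.2854 0.028 ] hole [0.5061 0.312 ] F tool [-0.8 -2.9 -5.7] mom [-0.306  0.468 -0.065]
yaw 0.1595 pos [0.5165 0.2855 0.028 ] hole [0.506  0.3121] F tool [-0.4 -2.7 -5.4] mom [-0.303  0.428 -0.017]
yaw 0.1694 pos [0.5168 0.2856 0.028 ] hole [0.5061 0.3121] F tool [-0.5 -2.  -5.4] mom [-0.299  0.499 -0.084]
```

```bash
for i in 1 2 3; do python3 -m jog '[[[0,0.00014,0,0,0,-0.005],[0,0,0,0,0,0]]]'>/dev/null; python3 m.py;done
```

```text
yaw 0.1744 pos [0.5169 0.2857 0.028 ] hole [0.5061 0.3121] F tool [-0.1 -1.8 -4.9] mom [-0.305  0.504 -0.079]
yaw 0.1793 pos [0.5171 0.2857 0.028 ] hole [0.5061 0.312 ] F tool [-2.4 -3.  -5.5] mom [-0.317  0.466 -0.067]
yaw 0.1844 pos [0.5172 0.2858 0.028 ] hole [0.5061 0.312 ] F tool [-0.5 -2.3 -4.7] mom [-0.33   0.411 -0.091]
```

```bash
for i in 1 2 3; do python3 -m jog '[[[0,0.00014,0,0,0,-0.005],[0,0,0,0,0,0]]]'>/dev/null; python3 m.py;done
```

```text
yaw 0.1894 pos [0.5174 0.2859 0.028 ] hole [0.5061 0.3121] F tool [-0.2 -3.6 -5.8] mom [-0.317  0.46  -0.098]
yaw 0.1941 pos [0.5173 0.2858 0.028 ] hole [0.506 0.312] F tool [-0.6 -2.6 -5.2] mom [-0.298  0.482 -0.184]
yaw 0.1988 pos [0.5174 0.2858 0.028 ] hole [0.5059 0.3119] F tool [-0.5 -2.  -6. ] mom [-0.327  0.507 -0.181]
```

```bash
for i in 1 2; do python3 -m jog '[[[0,0.00014,0,0,0,-0.005],[0,0,0,0,0,0]]]'>/dev/null; python3 m.py;done
python3 - <<'E'
from h import *
import pickle
out=[]
for n in('scene','side'):
    s=snapshot(n);f=s['frame'][:,:,::-1]
    out.append(f)
    pickle.dump(s,open(n+'2.pkl','wb'))
cv2.imwrite('pics/end1.png',cv2.resize(np.hstack([out[0][220:330,150:260],out[1][220:330,165:275]]),(800,400),interpolation=cv2.INTER_CUBIC))
E
```

```text
yaw 0.2035 pos [0.5174 0.2858 0.028 ] hole [0.5058 0.3118] F tool [ 0.6 -4.  -6.1] mom [-0.323  0.546 -0.259]
yaw 0.2083 pos [0.5173 0.2857 0.028 ] hole [0.5056 0.3117] F tool [ 0.  -3.3 -6.4] mom [-0.372  0.592 -0.335]
```

View pics/end1.png

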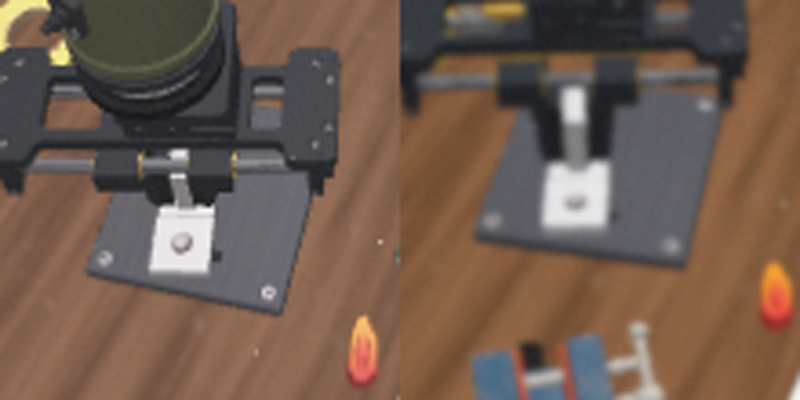

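The two views show the pin in the hole and the arm swung flat on the plate; the gripper hides the post. The steadily rising moment from yaw 0.19 on marks the contact, at about 3–7 N. I'll ease back slightly and release.

```bash
python3 -m jog '[[[0,-0.0003,0,0,0,0.012],[0,0,-0.0002,0,0,0],[0,0,0,0,0,0]]]' >/dev/null; python3 m.py
python3 -m jog '[[[0,0,0,0,0,0],[0,0,0,0,0,0],[0,0,0,0,0,0],[0,0,0,0,0,0]]]' 0.026
python3 m.py
```

```text
yaw 0.1974 pos [0.5173 0.2858 0.028 ] hole [0.5059 0.3119] F tool [-0.3 -4.2 -6.2] mom [-0.452  0.654 -0.118]
clock: 22.9
tool_pos: [0.518, 0.2865, 0.028]
eef_rot: [0.547, 0.837, -0.003, 0.005]
contact_force: [-1.5, 0.7, -0.3]
opening: 0.296
finger_force: 0.0
yaw 0.1978 pos [0.518  0.2865 0.028 ] hole [0.5066 0.3126] F tool [ 1.2 -1.1  0.3] mom [-0.058  0.058 -0.076]
```

```bash
python3 -m jog '[[[0,0,-0.005,0,0,0],[0,0,-0.01,0,0,0],[0,0,-0.015,0,0,0],[0,0,-0.02,0,0,0],[0,0,-0.025,0,0,0],[0,0,-0.03,0,0,0],[0,0,-0.03,0,0,0],[0,0,-0.02,0,0,0],[-0.03,0,0,0,0,0],[-0.03,0,0,0,0,0],[0,0,0,0,0,0],[0,0,0,0,0,0]]]'
python3 - <<'E'
from h import *
import pickle
st=get_state();s=snapshot('wrist');pickle.dump((s,st),open('w4.pkl','wb'))
cv2.imwrite('pics/w4.png',cv2.resize(s['frame'][:,:,::-1],(800,600),interpolation=cv2.INTER_CUBIC))
E
```

```text
clock: 24.4
tool_pos: [0.5407, 0.2341, 0.1842]
eef_rot: [0.547, 0.837, -0.002, 0.004]
contact_force: [-0.9, 0.4, -0.8]
opening: 0.295
finger_force: 0.0
```

View pics/w4.png

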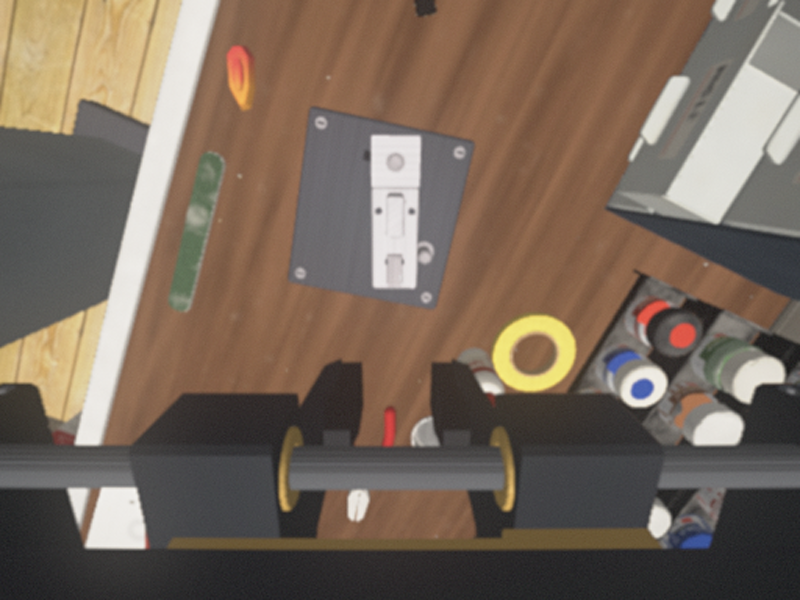

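The wrist view shows the arm flat on the plate with the pin in its hole at (396,162). Its +y edge (column ~418) meets the post at (425,251), and the dropper, tape and the other things are undisturbed.

```bash
python3 -c "
from plant import *
print(finish_job())"
```

```text
the job is handed in; nothing more can be done
None
```

The job is handed in: the arm lies flat on the plate with its hole over the pin and its long edge resting against the stop post, and it has been released. Contact forces at the wrist stayed below about 15 N, and the other things on the desk look undisturbed. The hand-in call returned no verdict.

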